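Draw the carving spindle out to its oil groove

ROBOT

A 6-joint arm with a two-finger parallel gripper is mounted at the origin on the work surface. World frame = base frame: x ahead of the robot, y to its left, z up, the work surface at z = 0. Lengths are in m, angles in rad, forces in N, time in s.
With the tool pointing down it reaches from about 0.225 to 0.725 m from the base axis. Payload 3.1 kg.
Tool frame: the origin (TCP) lies midway between the tips of the shut fingers; the grasp point (between the pads) lies robot.hold_point_z behind it (robot.hold_point_z is the distance from the TCP to the grasp point, in m); x points along the fingers, y is the direction in which the jaws open and shut, and the axes are right-handed (so a half turn about x gives the same grasp; the last joint's range is limited). The gripper opens to 85 mm and grips with 20 to 120 N. Pads are 22 mm wide; open, the fingers measure 114 mm over their backs; the gripper's body (76 mm by 85 mm) begins 54 mm behind the grasp point. The pads swing forward as they close: fully open they stand 13 mm farther back than shut.
Start: joints at [-1.393, 0.048, 0.099, 1.622, 0, 1.443], TCP at [0.158, -0.501, 0.231] pointing down, gripper open.
Joint ranges: [-2.91, 2.91], [-0.99, 1.94], [-1.21, 1.42], [-2.12, 2.29], [-1.49, 1.47], [-3.14, 3.14]. Speed limits (rad/s): [2.79, 2.79, 3.14, 3.14, 3.14, 3.14].

INTERFACE

Orientations are given as a 3x3 rotation matrix whose columns are the frame's x, y, z axes.
In Python, from cell import robot gives the robot as it stands. The module is installed in compiled form; this text tells all that it offers.
- The arm moves only by the tool apply_moves, never from a script. Its argument "commands" is a list of rows, each an object with "linear": the shift along the tool's x, y, z in m, a list of three; "spin": the turn about the tool's x in rad. A call has 1 to 12 rows; each row shifts and turns the commanded pose from where the row before left it, along the tool's axes as they then stand; what a row does not reach is not made up. A row lasts 1/8 s, in which the tool goes at most 62.5 mm and 10.7 degrees, less where a joint would pass 70% of its speed; a pose out of reach is approached as far as the arm can. A call with a gripper value outside its range is refused whole. "fingers" is the opening, from -1 (shut) to 1 (fully open), set as the call begins (left out, the last holds). The fingers move at their own pace and stop on an object; the grip force is fixed at half the most. Time passes only in rows, so rows that do not move let the fingers close. It gives the time, the measured TCP pose, the force and the opening at its end, in the units of the state.
- robot.sense(): the state, without advancing time (a new reading comes with each control period).
- robot.get_image(name): name is "scene" or "top" or "wrist"; returns a dict with "pixels" (384x512x3 uint8, red, green, blue), "fov_y" (degrees; the focal length in pixels is half the picture's height over the tangent of half this angle, whatever the lens; pixels are square), "cx", "cy" (the principal point, pixels), "dist" ([k1, k2, p1, p2, k3] as OpenCV has them; the pictures are not rectified), "rvec" (rotation vector, rad) and "tvec" (3), from world to camera coordinates, as OpenCV has them. Camera axes: x right, y down, z forward; pixel columns grow to the right and rows downward; lengths in m; the calibration is good to about 2 mm. A picture is of the moment at which its call begins. There is no depth.
- robot.close_job(): hands the job in, once; it reports no verdict.
The state is a dict: "time_s": time; "joint_positions": joint angles; "dq": joint speeds; "joint_efforts": joint torques, N m; "ee_pos": TCP position; "eef_rot": TCP orientation; "wrist_force": force on the tool from outside, world axes, zero at the start; "wrist_torque": the same for the moment, N m; "grip_width": finger opening in m.
Only numpy, scipy, OpenCV 4.12 (cv2) and the standard library are available. Lean on these libraries where they do the work, as an engineer would, in place of code of your own. Each camera call takes 0.05 s, during which the arm holds its last target.

TASK

On the stone carver's bench, swing the keeper of the leaning spindle sleeve well aside, while the spindle is still fully home. Then draw the steel spindle partway out, straight along its bore without levering it against the sleeve, until the groove round its shank is level with the mouth of the sleeve, and finish holding it there in the gripper. Leave the other things on the bench where they are.

Things in the scene. Friction and masses are not known exactly. Their poses are not given: they have to be found in the camera images.
- mouth (a point): Centre of the bore's mouth on the upper face of the sleeve, an aluminium block 70 mm long. Axes: z along the bore, outwards, leaning 20 degrees from vertical to the -x side; x and y in the face, which spans x -25 to 25, y -26 to 50 mm. Bore 17.5 mm wide, right through. See rest.
- rest: Fixed steel base carrying the sleeve: 150 x 110 mm, 12 mm thick, its origin on the underside at the base's middle in x and 12 mm to the -y side of its middle; z up. It and the bit stand swap sides of the bench from start to start. mouth is at x -12, y 0, z 96 mm in its frame.
- spindle_grip (a point): Centre of the spindle's hand grip, z its axis, outwards. A loose steel rod, 0.15 to 0.3 kg: grip 18 mm wide, from 31 mm below to 19 mm above this point; next a collar, 26 mm wide, 5 mm thick, that sits on the mouth when home (this point is then 36 mm out from it); then the shank, 16 mm wide, 65 mm long, in the bore. Let go, it slides back down.
- groove (a point): Centre, on the spindle's axis, of the dark 3 mm wide groove round the shank: 40 mm below the collar's underside, 76 mm below spindle_grip. Fully home it is hidden 40 mm down the bore, so the spindle is drawn 40 mm; 25 mm of shank then stays in the bore.
- keeper (a joint): Angle of the swing keeper on the sleeve's face, rad. Near 0 its bar (12 mm wide, 6 to 12 mm above the face) bars the collar; it clears at 0.9; 1.57 is fully aside. Turns about a line parallel to the bore at sleeve x 0, y 34 mm, positive counter-clockwise seen from above. Starts at 0 to 0.25, stays where left, takes about 2 N at the peg.
- keeper_peg (a point): On the keeper's upright round peg, 10 mm wide, standing 40 mm above the bar, parallel to the bore; 14 mm below the peg's top, 38 mm out from the sleeve's face, 26 mm from the turning axis, on the side away from the spindle: in mouth's axes, at angle q, x = -26 sin q, y = 34 + 26 cos q mm.
- bit_stand: Bystander: wooden block 60 x 80 x 50 mm with five upright carving bits, 92 mm high in all; fixed. Origin under its centre.
- mug: Bystander: white enamel mug, 84 mm across, 75 mm high, handle at its +y. Origin on its underside.
- bangle: Bystander: green stone bangle lying flat, 74 mm across, 10 mm high. Origin on its underside.
- blank: Bystander: pale stone blank, 55 x 36 x 26 mm. Origin on its underside.
- brush: Bystander: hand brush lying along its x. Origin on its underside.
- spanner: Bystander: spanner lying along its x. Origin on its underside.
- stick: Bystander: brown dressing stick, 110 x 22 x 22 mm, lying along its x. Origin on its underside.

How it is judged:
By the outcome, as a careful person would: the job done as asked, in the order asked, and still so for the second after the job is handed in, while the arm keeps its last pose, push and grip.
It also fails if it takes over 38 s, if anything falls off the work surface, if the arm or the gripper's body presses on something with over 40 N, if the wrist force passes 120 N, or if a joint passes its speed limit or range.

## Working session

There is one attempt and no reset: what is moved stays moved. The work goes in short steps, Python scripts to look and compute and a tool call to move; the robot and the scene stay as the last step left them, time stands still between calls to the robot, and variables do not carry over. Pictures are saved under pics/ and viewed, and the job is handed in when it is done.

Besides the shell and the picture viewer there is one more tool, called after "Emit:" as name(argument=value, ...) on one line, values as JSON. apply_moves: Moves the arm, as the interface text tells. Its arguments: {"type":"object","properties":{"commands":{"type":"array","items":{"type":"object","properties":{"linear":{"type":"array","items":{"type":"number"}},"spin":{"type":"number"}}}},"fingers":{"type":"number"}},"required":["commands"]}

```bash
mkdir -p pics
cat > h.py <<'E'
import numpy as np, cv2
from cell import robot
def cam(im):
    h,w=im['pixels'].shape[:2]; f=h/2/np.tan(np.radians(im['fov_y'])/2)
    K=np.array([[f,0,im['cx']],[0,f,im['cy']],[0,0,1]]); R=cv2.Rodrigues(np.array(im['rvec'],float))[0]; t=np.array(im['tvec'],float).ravel()
    return K,np.array(im['dist'],float),R,t
def ray(im,u,v):
    K,d,R,t=cam(im); p=cv2.undistortPoints(np.array([[[u,v]]],float),K,d,None,None,None)[0,0] if 0 else cv2.undistortPoints(np.array([[[u,v]]],float),K,d)[0,0]
    D=R.T@np.array([p[0],p[1],1.]); return -R.T@t, D/np.linalg.norm(D)
def onz(im,u,v,z):
    o,D=ray(im,u,v); return o+D*(z-o[2])/D[2]
def tri(rs):
    A=0;b=0
    for o,D in rs:
        P=np.eye(3)-np.outer(D,D);A=A+P;b=b+P@o
    x=np.linalg.solve(A,b); return x,[np.linalg.norm((np.eye(3)-np.outer(D,D))@(x-o)) for o,D in rs]
def proj(im,P):
    K,d,R,t=cam(im); return cv2.projectPoints(np.array(P,float).reshape(-1,1,3),np.array(im['rvec'],float),t,K,d)[0][:,0]
def save(im,n,crop=None,s=1):
    p=im['pixels'][:,:,::-1]
    if crop: p=p[crop[1]:crop[3],crop[0]:crop[2]]
    cv2.imwrite('pics/'+n,cv2.resize(p,None,fx=s,fy=s,interpolation=cv2.INTER_CUBIC))
import pickle
def get(n,tag):
    im=robot.get_image(n); pickle.dump(im,open(f'{tag}.pkl','wb')); return im
def ld(tag): return pickle.load(open(f'{tag}.pkl','rb'))
E
python3 - <<'E'
from h import *
for n in ['scene','top','wrist']:
    im=get(n,n+'0'); save(im,n+'0.png',s=1.5); o,D=ray(im,im['cx'],im['cy']); print(n,o,D,im['fov_y'],im['dist'])
s=robot.sense(); print(s['ee_pos'],s['eef_rot'],s['time_s'],s['grip_width'],robot.hold_point_z)
E
```

```text
scene [ 1.38554007 -0.26941859  0.91175245] [-0.6892542   0.22251759 -0.68950313] 43.628669825373215 [-0.04473753  0.          0.          0.          0.        ]
top [ 0.50509299 -0.00837796  1.38702686] [ 0.05176742  0.00705089 -0.99863428] 43.31674641569934 [-0.14476337  0.          0.          0.          0.        ]
wrist [ 0.22350943 -0.47973475  0.37234852] [-0.26126133 -0.07954757 -0.96198477] 62.52572717302757 [-0.07176599  0.          0.          0.          0.        ]
[ 0.15795389 -0.50016029  0.23033986] [[-3.15153505e-04  3.01058272e-01 -9.53605693e-01]
 [ 1.90947467e-03 -9.53603821e-01 -3.01058312e-01]
 [-9.99998127e-01 -1.91576550e-03 -2.74331559e-04]] 0.15 0.08525857387495693 0.0187
```

```bash
ls pics
```

```text
scene0.png
top0.png
wrist0.png
```

View pics/scene0.png

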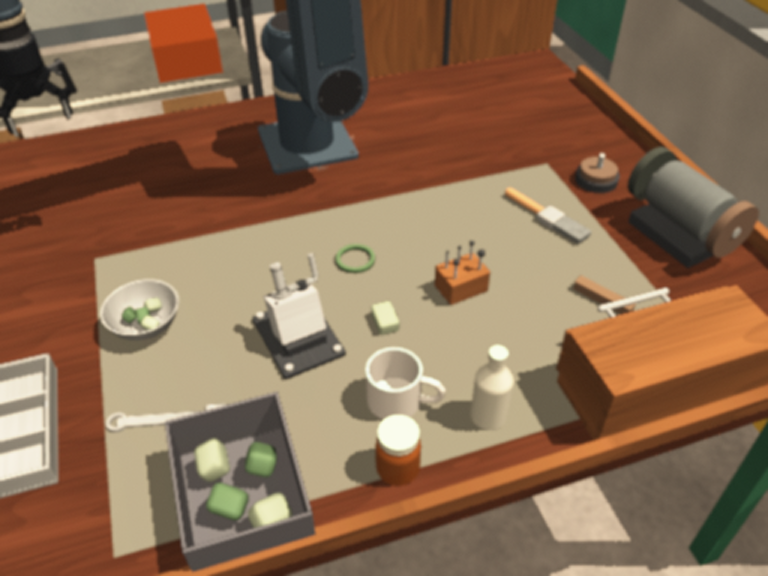

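View pics/top0.png

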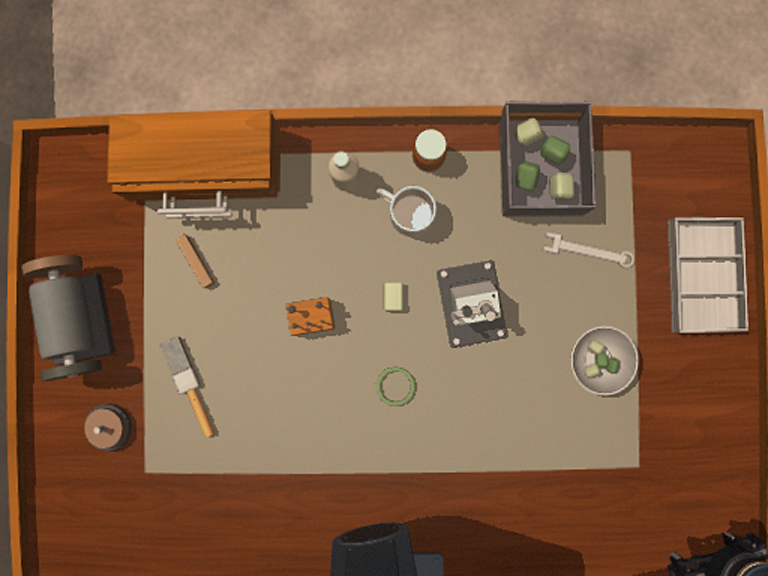

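View pics/wrist0.png

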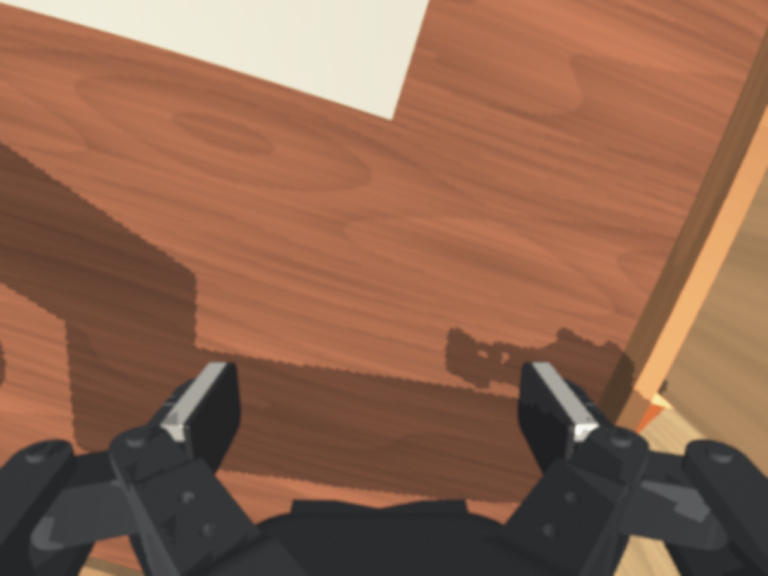

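Run:
```python
from h import *
im=ld('top0'); save(im,'t1.png',(270,155,360,245),8)
im=ld('scene0'); save(im,'s1.png',(150,155,250,255),7.5)
```

```text
(no output)
```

View pics/t1.png

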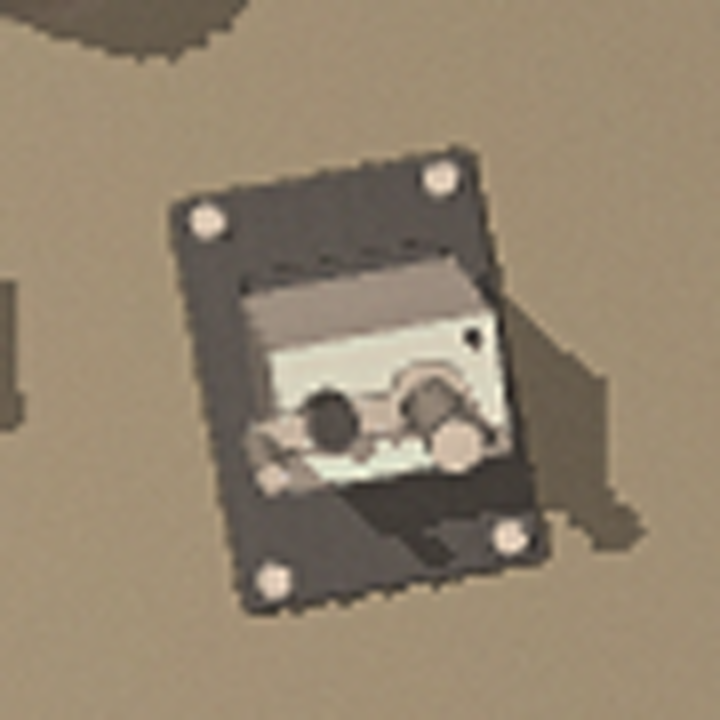

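View pics/s1.png

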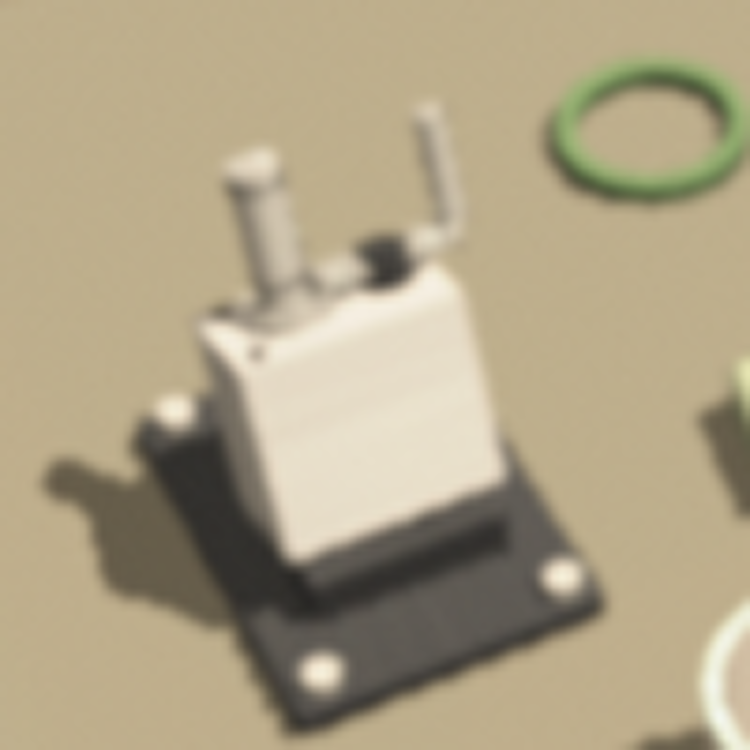

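```bash
cat > m1.py <<'E'
from h import *
im=ld('top0'); sc=ld('scene0')
hsv=cv2.cvtColor(im['pixels'],cv2.COLOR_RGB2HSV)
sub=hsv[170:236,285:345]
m=((sub[...,2]<115)&(sub[...,1]<60)).astype(np.uint8)*255
m=cv2.morphologyEx(m,cv2.MORPH_OPEN,np.ones((2,2),np.uint8))
cs=max(cv2.findContours(m,cv2.RETR_EXTERNAL,cv2.CHAIN_APPROX_NONE)[0],key=cv2.contourArea)
hull=cv2.convexHull(cs)[:,0]+[285,170]
# corner picks (zoomed crop px) outer top-face corners
corn=[(172,203),(470,150),(547,560),(247,610)]
W=np.array([onz(im,a/8+270-.44,b/8+155-.44,.012) for a,b in corn]); print(W.round(4))
print('sides',[np.linalg.norm(W[i]-W[(i+1)%4]).round(4) for i in range(4)])
hw=np.array([onz(im,*p,.012)[:2] for p in hull]); r=cv2.minAreaRect((hw*1000).astype(np.float32)); print('rect',r)
bolts=[(207,221),(441,178),(511,537),(274,580)]
B=np.array([onz(im,a/8+270-.44,b/8+155-.44,.015) for a,b in bolts]);print('bolts c',B.mean(0),[np.linalg.norm(B[i]-B[(i+1)%4]).round(4) for i in range(4)])
x=(W[0]+W[1]-W[2]-W[3]); yaw=np.arctan2(x[1],x[0]); x2=B[0]+B[1]-B[2]-B[3]; print('yaw',np.degrees(yaw),np.degrees(np.arctan2(x2[1],x2[0])))
st=tri([ray(im,455/8+270-.44,445/8+155-.44),ray(sc,253/7.5+150-.43,163/7.5+155-.43)]);print('spindle top',st)
pt=tri([ray(im,272/8+270-.44,475/8+155-.44),ray(sc,428/7.5+150-.43,110/7.5+155-.43)]);print('peg top',pt)
def model(c,yaw,q):
    Rr=cv2.Rodrigues(np.array([0,0,yaw]))[0]; o=c-Rr@np.array([0,.012,0]); o[2]=0
    M=o+Rr@np.array([-.012,0,.096]); Rm=Rr@cv2.Rodrigues(np.array([0,-np.radians(20),0]))[0]
    return M,Rm
for c,y in ((W.mean(0),yaw),(B.mean(0),np.arctan2(x2[1],x2[0]))):
    M,Rm=model(c.copy(),y,0); print('mouth',M,'ax',Rm[:,2],'sp top pred',M+Rm@[0,0,.055])
    p=Rm.T@(pt[0]-M); print('pegtop in mouth',p, 'q',np.degrees(np.arctan2(-p[0],p[1]-.034))); print('spt in mouth',Rm.T@(st[0]-M))
E
python3 m1.py
```

```text
[[ 0.6342 -0.0916  0.012 ]
 [ 0.6521 -0.1987  0.012 ]
 [ 0.5052 -0.2235  0.012 ]
 [ 0.4889 -0.1161  0.012 ]]
sides [np.float64(0.1086), np.float64(0.149), np.float64(0.1086), np.float64(0.1474)]
rect ((566.8890380859375, -159.64764404296875), (149.78668212890625, 110.61380767822266), 9.395243644714355)
bolts c [ 0.5705534  -0.15685189  0.015     ] [np.float64(0.0851), np.float64(0.1303), np.float64(0.0858), np.float64(0.1298)]
yaw 9.558193819480131 9.82252360087849
spindle top (array([ 0.54220999, -0.17384654,  0.15018171]), [np.float64(0.0009835440746581614), np.float64(0.0009835440746581623)])
peg top (array([ 0.53336665, -0.11514991,  0.14793027]), [np.float64(0.0010442184741626284), np.float64(0.0010442184741626336)])
mouth [ 0.56027104 -0.17130935  0.096     ] ax [-0.33727203 -0.05679219  0.93969262] sp top pred [ 0.54172108 -0.17443292  0.14768309]
pegtop in mouth [0.00159317 0.05984726 0.05468317] q -3.5271308115294397
spt in mouth [0.00139913 0.00049706 0.05714973]
mouth [ 0.56077647 -0.17072315  0.096     ] ax [-0.33700644 -0.05834756  0.93969262] sp top pred [ 0.54224112 -0.17393226  0.14768309]
pegtop in mouth [0.00129083 0.05943462 0.05479321] q -2.9053269056043645
spt in mouth [8.39502562e-04 8.97731527e-05 5.73534196e-02]
```

Emit:
apply_moves(commands=[{"linear":[-0.01,0,0],"spin":0.136},{"linear":[-0.004,-0.0257,-0.037]},{"linear":[-0.004,-0.0257,-0.037]},{"linear":[-0.004,-0.0257,-0.037]},{"linear":[-0.004,-0.0257,-0.037]},{"linear":[-0.004,-0.0257,-0.037]},{"linear":[-0.004,-0.0257,-0.037]},{"linear":[-0.004,-0.0257,-0.037]},{"linear":[-0.004,-0.0257,-0.037]},{"linear":[-0.004,-0.0257,-0.037]},{"linear":[-0.004,-0.0257,-0.037]},{"linear":[0,0,0]}])

```text
validation failed for argument at $.co...
```

Run:
```python
from h import *
im=get('wrist','w1'); save(im,'w1.png',s=1.5)
s=robot.sense(); print(s['ee_pos'],s['eef_rot'].round(4) if hasattr(s['eef_rot'],'round') else s['eef_rot'],s['time_s'],s['joint_positions'],s['wrist_force'])
```

```text
[ 0.15796115 -0.50025473  0.2305468 ] [[-3.000e-04  3.010e-01 -9.536e-01]
 [ 1.500e-03 -9.536e-01 -3.010e-01]
 [-1.000e+00 -1.500e-03 -2.000e-04]] 0.2 [-1.39280727e+00  4.84741380e-02  9.81677676e-02  1.62200709e+00
 -1.53659695e-05  1.44299972e+00] [0.10303032 0.13265354 0.5998514 ]
```

View pics/w1.png

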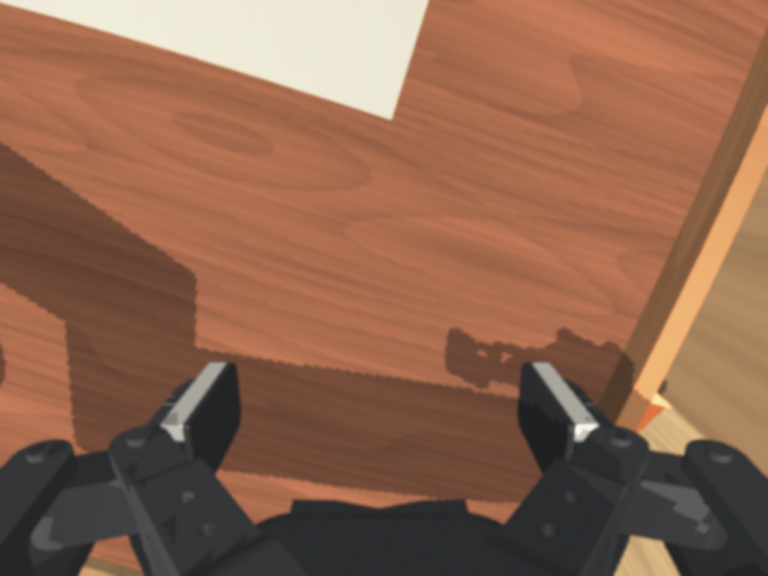

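The call was refused, so nothing moved. I'll give both fields in every row.

Emit:
apply_moves(commands=[{"linear":[-0.01,0,0],"spin":0.136},{"linear":[-0.004,-0.0257,-0.037],"spin":0},{"linear":[-0.004,-0.0257,-0.037],"spin":0},{"linear":[-0.004,-0.0257,-0.037],"spin":0},{"linear":[-0.004,-0.0257,-0.037],"spin":0},{"linear":[-0.004,-0.0257,-0.037],"spin":0},{"linear":[-0.004,-0.0257,-0.037],"spin":0},{"linear":[-0.004,-0.0257,-0.037],"spin":0},{"linear":[-0.004,-0.0257,-0.037],"spin":0},{"linear":[-0.004,-0.0257,-0.037],"spin":0},{"linear":[-0.004,-0.0257,-0.037],"spin":0},{"linear":[0,0,0],"spin":0}])

```text
time_s: 1.7
ee_pos: [0.4808, -0.1827, 0.281]
eef_rot: [[0.0, 0.174, -0.985], [0.001, -0.985, -0.174], [-1.0, -0.001, -0.0]]
wrist_force: [-0.0, -1.0, 0.4]
grip_width: 0.0855
```

Run:
```python
from h import *
im=get('wrist','w1'); save(im,'w1b.png',s=1.5)
s=robot.sense(); print(s['ee_pos'],s['time_s'],s['joint_positions'],s['wrist_force'])
```

```text
[ 0.47977466 -0.18388523  0.28096515] 1.75 [-4.96319570e-01  3.85122618e-02  1.88926174e-01  1.72196505e+00
 -4.21124923e-04  2.47267713e+00] [-0.1370622   0.23327805 -0.25670176]
```

View pics/w1b.png

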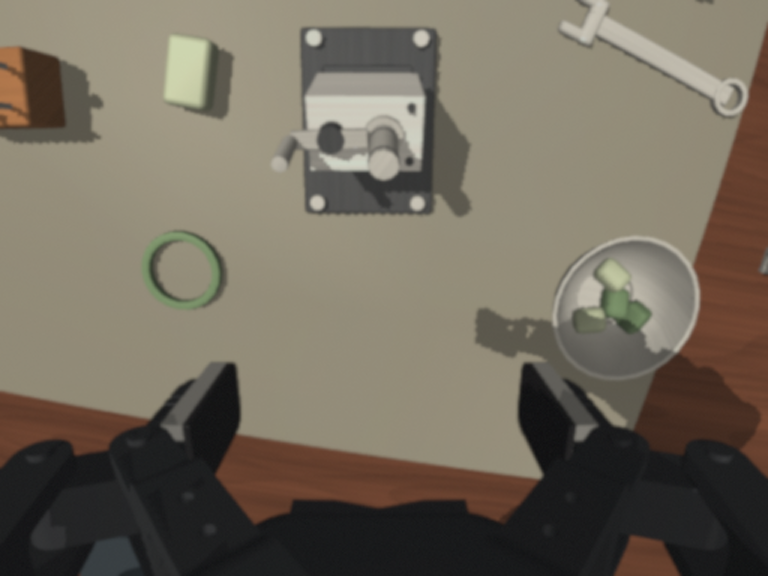

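Emit:
apply_moves(commands=[{"linear":[0.02,-0.03,-0.01],"spin":0},{"linear":[0.02,-0.03,-0.01],"spin":0},{"linear":[0,0,0],"spin":0},{"linear":[0,0,0],"spin":0}], fingers=-1)

```text
time_s: 2.25
ee_pos: [0.4885, -0.1234, 0.2416]
eef_rot: [[0.0, 0.168, -0.986], [-0.001, -0.986, -0.168], [-1.0, 0.001, 0.0]]
wrist_force: [0.1, 0.0, 0.8]
grip_width: 0.0123
```

Run:
```python
from h import *
im=get('wrist','w2'); save(im,'w2.png',s=1.5)
a=ld('w1');save(a,'w1z.png',(175,10,300,150),5.5);save(im,'w2z.png',(230,0,420,150),4)
```

```text
(no output)
```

View pics/w2.png

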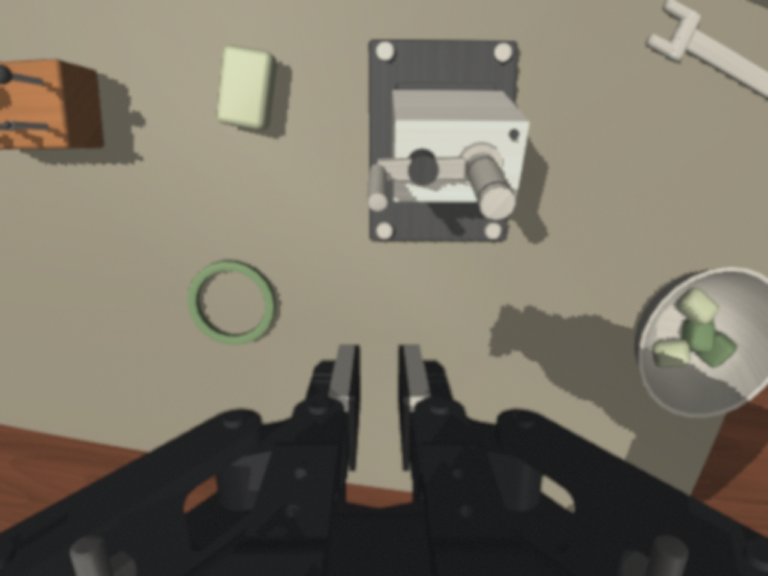

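View pics/w1z.png

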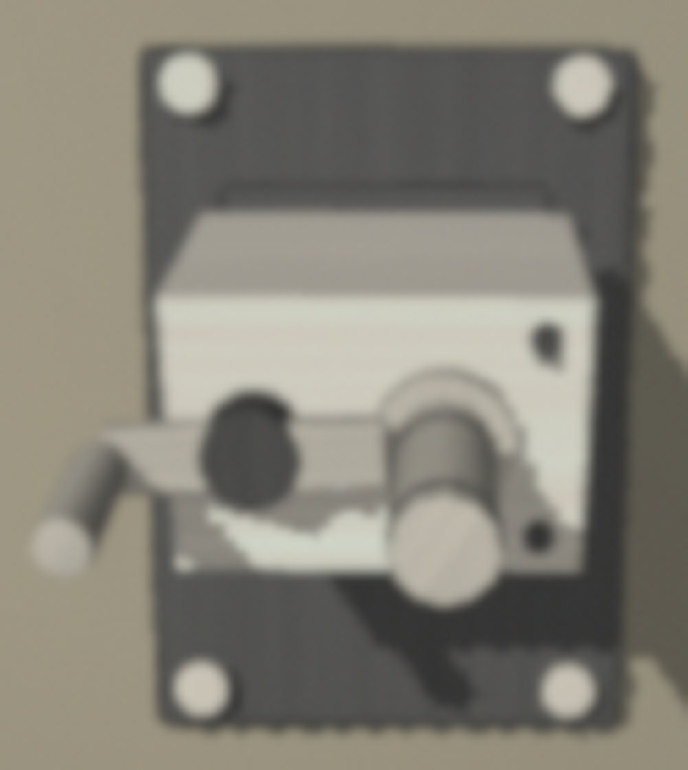

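View pics/w2z.png

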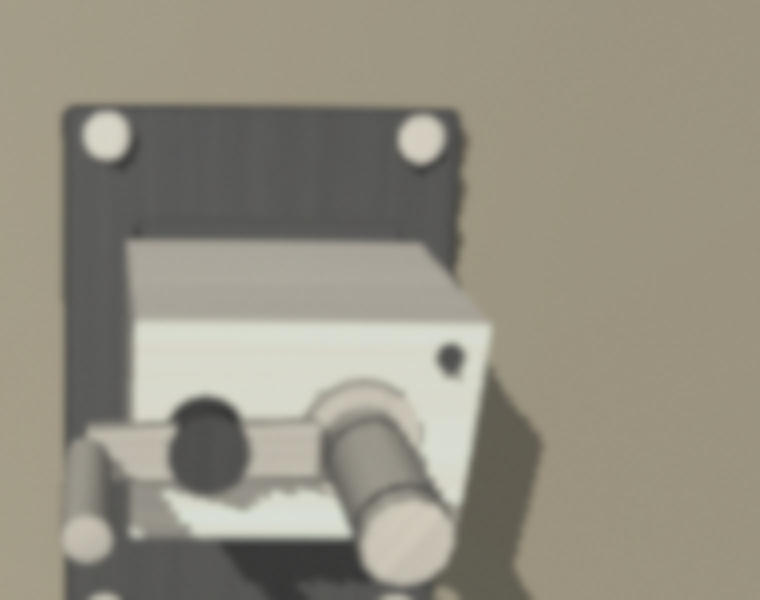

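```bash
cat > m2.py <<'E'
from h import *
t,s,a,b=ld('top0'),ld('scene0'),ld('w1'),ld('w2')
T=lambda x,y:ray(t,x/8+270-.44,y/8+155-.44)
S=lambda x,y:ray(s,x/7.5+150-.43,y/7.5+155-.43)
A=lambda x,y:ray(a,x/5.5+175-.41,y/5.5+10-.41)
B=lambda x,y:ray(b,x/4+230-.375,y/4-.375)
st=tri([T(455,445),S(253,163),A(444,550),B(407,541)]); pt=tri([T(272,475),S(428,110),A(60,548),B(87,539)])
st2=tri([A(444,550),B(407,541)]); pt2=tri([A(60,548),B(87,539)])
print(st,st2,pt,pt2,sep='\n')
bo=[tri([T(*p),A(*q),B(*r)]) for p,q,r in [((207,221),(188,83),(106,135)),((441,178),(582,86),(422,139)),((511,537),(568,691),(395,608)),((274,580),(201,689),(103,606))]]
for x in bo: print('bolt',x)
Bz=np.array([x[0] for x in bo]); x2=Bz[0]+Bz[1]-Bz[2]-Bz[3]; yaw=np.arctan2(x2[1],x2[0]); c=Bz.mean(0); print('c',c,np.degrees(yaw))
pv=tri([A(252,450),B(208,445),T(332,418)]); print('boss',pv)
Rr=cv2.Rodrigues(np.array([0,0,yaw]))[0]; o=c-Rr@np.array([0,.012,0]); o[2]=0
M=o+Rr@np.array([-.012,0,.096]); Rm=Rr@cv2.Rodrigues(np.array([0,-np.radians(20),0]))[0]
print('mouth',M,Rm)
for n,p in(('sp',st),('sp2',st2),('peg',pt),('peg2',pt2),('boss',pv)): print(n,(Rm.T@(p[0]-M)).round(4))
E
python3 m2.py
```

```text
(array([ 0.54245284, -0.17379072,  0.15011937]), [np.float64(0.0008965005985361992), np.float64(0.0011141634898033778), np.float64(0.0003998390905037663), np.float64(0.0006310021087371301)])
(array([ 0.54249578, -0.17423829,  0.14623219]), [np.float64(5.7969651096446384e-05), np.float64(5.796965109633392e-05)])
(array([ 0.53296982, -0.11527134,  0.14752965]), [np.float64(0.0012825684632184365), np.float64(0.0008645654548025682), np.float64(0.00045398477267603947), np.float64(0.00014785620569937336)])
(array([ 0.53260433, -0.11522035,  0.14541628]), [np.float64(2.91255333375727e-05), np.float64(2.912553333746095e-05)])
bolt (array([ 0.62754382, -0.10390156,  0.0162082 ]), [np.float64(0.0003139716869973194), np.float64(0.0001898645393404703), np.float64(0.0001283530550664956)])
bolt (array([ 0.64147741, -0.18772135,  0.01748532]), [np.float64(0.000355143600723034), np.float64(0.00012468369592691958), np.float64(0.0002786019690994009)])
bolt (array([ 0.5137103 , -0.21062048,  0.01096813]), [np.float64(0.00028186156770939507), np.float64(0.0010797285605668007), np.float64(0.00115590886243863)])
bolt (array([ 0.49954718, -0.12537339,  0.01190906]), [np.float64(0.0005168017095868624), np.float64(0.0011784925691885849), np.float64(0.0013378522623044722)])
c [ 0.57056968 -0.15690419  0.01414268] 9.841951617988407
boss (array([ 0.55294517, -0.13822826,  0.10356915]), [np.float64(0.00024318197779277774), np.float64(0.00015245922269357948), np.float64(0.0003825981265793637)])
mouth [ 0.56079745 -0.17077876  0.096     ] [[ 0.92586317 -0.17093096 -0.33698664]
 [ 0.16062256  0.98528301 -0.05846183]
 [ 0.34202014  0.          0.93969262]]
sp [0.001  0.0002 0.0572]
sp2 [-0.0003 -0.0003  0.0536]
peg [0.0008 0.0594 0.0546]
peg2 [-0.0003  0.0596  0.0527]
boss [0.0005 0.0334 0.0079]
```

Emit:
apply_moves(commands=[{"linear":[0,-0.0104,-0.0355],"spin":0},{"linear":[0,-0.0104,-0.0355],"spin":0},{"linear":[0.01,0,0],"spin":-0.179},{"linear":[0.01,0,0],"spin":-0.179},{"linear":[0.02,0,0],"spin":-0.179},{"linear":[0.02,0,0],"spin":-0.179},{"linear":[0.02,0,0],"spin":0},{"linear":[0,0,0],"spin":0}], fingers=-1)

```text
time_s: 3.3
ee_pos: [0.5543, -0.0909, 0.1601]
eef_rot: [[-0.003, 0.773, -0.634], [0.0, -0.634, -0.773], [-1.0, -0.002, 0.001]]
wrist_force: [-0.4, 0.4, 0.6]
grip_width: 0.0001
```

```bash
cat > st.py <<'E'
from h import *
M=np.array([.5608,-.1708,.096]); yw=np.radians(9.84); hx=np.array([np.cos(yw),np.sin(yw)]); hy=np.array([-hx[1],hx[0]])
s=robot.sense(); p=np.array(s['ee_pos'])-M; R=np.array(s['eef_rot'])
print('t',s['time_s'],'uv z mm',(1000*np.array([p[:2]@hx,p[:2]@hy])).round(1),(1000*s['ee_pos'][2]).round(1) if hasattr(s['ee_pos'][2],'round') else s['ee_pos'][2],'zyaw rel deg',np.degrees(np.arctan2(-R[1,2],-R[0,2])-yw),'F',np.round(s['wrist_force'],2),'w',s['grip_width'],'j',np.round(s['joint_positions'],2))
E
python3 st.py; python3 -c "
from h import *
im=get('wrist','w3'); save(im,'w3.png',s=1.5)
im=get('scene','s3'); save(im,'s3.png',(120,105,280,235),4.7)"
```

```text
t 3.3 uv z mm [ 7.3 79.9] 160.1 zyaw rel deg 40.803664817830054 F [-0.44  0.45  0.55] w 0.00011568536597570162 j [-0.28  0.14  0.06  1.49 -0.    1.98]
```

View pics/w3.png

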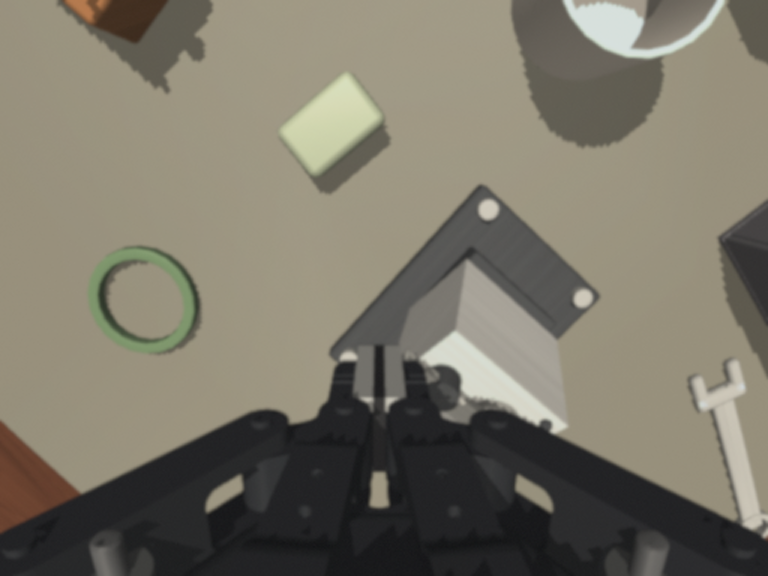

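View pics/s3.png

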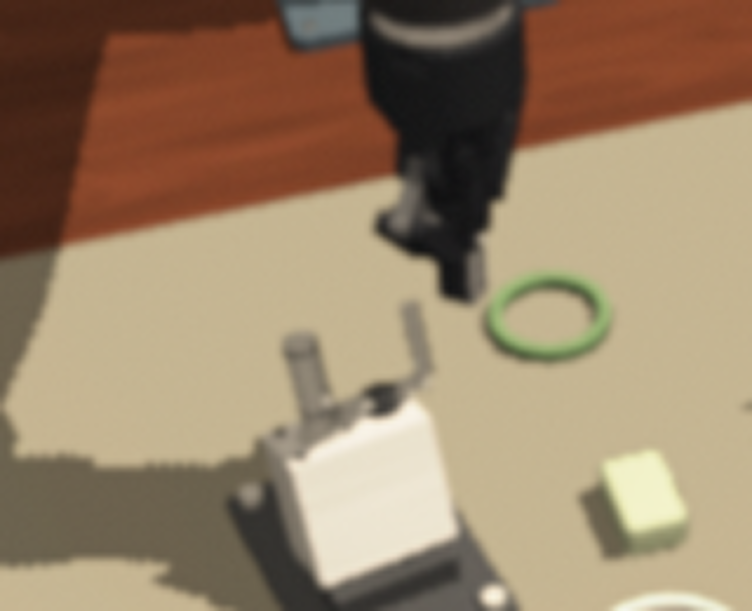

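Emit:
apply_moves(commands=[{"linear":[0.02,0,0],"spin":0},{"linear":[0.018,0,0],"spin":0},{"linear":[0,0,0.005],"spin":0},{"linear":[0,0,0.005],"spin":0},{"linear":[0,0,0.005],"spin":0},{"linear":[0,0,0.005],"spin":0},{"linear":[0,0,0],"spin":0}])

```text
time_s: 4.28
ee_pos: [0.5427, -0.1046, 0.1237]
eef_rot: [[0.001, 0.775, -0.632], [0.002, -0.632, -0.775], [-1.0, -0.001, -0.002]]
wrist_force: [0.4, 3.4, -0.3]
grip_width: -0.0002
```

```bash
python3 st.py; python3 -c "
from h import *
im=get('scene','s4'); save(im,'s4.png',(120,105,280,235),4.7)"
```

```text
t 4.275 uv z mm [-6.6 68.4] 123.7 zyaw rel deg 40.92641465668956 F [ 0.42  3.37 -0.26] w -0.00015488077951774696 j [-0.31  0.12 -0.04  1.41  0.    1.94]
```

View pics/s4.png

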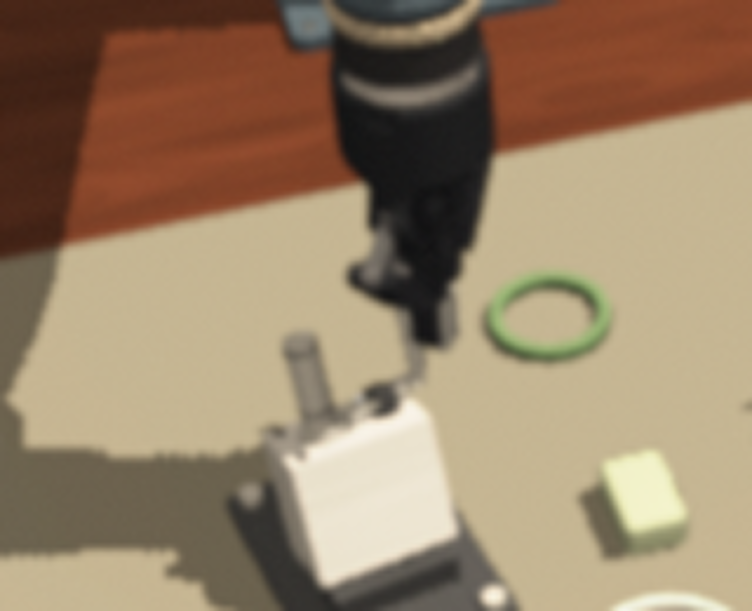

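Emit:
apply_moves(commands=[{"linear":[0,0,0.004],"spin":0},{"linear":[0,0,0.004],"spin":0},{"linear":[0,0,0.004],"spin":0},{"linear":[0,0,0.004],"spin":0},{"linear":[0,0,0.004],"spin":0},{"linear":[0,0,0.004],"spin":0},{"linear":[0,0,0.002],"spin":0},{"linear":[0,0,0],"spin":0}])

```text
time_s: 5.32
ee_pos: [0.5265, -0.1259, 0.1237]
eef_rot: [[0.001, 0.774, -0.633], [-0.001, -0.633, -0.774], [-1.0, 0.001, 0.0]]
wrist_force: [2.5, 1.4, -0.9]
grip_width: 0.0002
```

```bash
python3 st.py; python3 -c "
from h import *
im=get('scene','s5'); save(im,'s5.png',(120,105,280,235),4.7)"
```

```text
t 5.325 uv z mm [-26.2  50.1] 123.7 zyaw rel deg 40.89563752889593 F [ 2.47  1.42 -0.85] w 0.0001712781222198482 j [-0.36  0.09 -0.07  1.41 -0.    1.9 ]
```

View pics/s5.png

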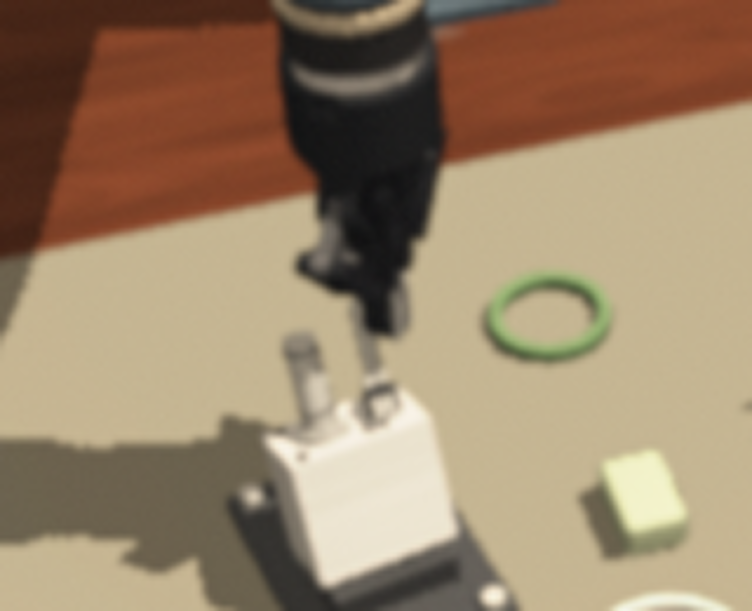

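Emit:
apply_moves(commands=[{"linear":[0,0,-0.02],"spin":0},{"linear":[-0.03,0,-0.02],"spin":0},{"linear":[-0.04,0,-0.02],"spin":0.179},{"linear":[-0.03,0,0],"spin":0.179},{"linear":[0,0,0.03],"spin":0.179},{"linear":[0,0,0.04],"spin":0.179},{"linear":[0,0,0.04],"spin":0},{"linear":[0,0,0],"spin":0}], fingers=0.0)

```text
time_s: 6.38
ee_pos: [0.459, -0.1139, 0.2229]
eef_rot: [[-0.003, 0.168, -0.986], [0.0, -0.986, -0.168], [-1.0, -0.001, 0.003]]
wrist_force: [0.2, -0.1, 0.1]
grip_width: 0.0425
```

```bash
python3 st.py; python3 -c "
from h import *
im=get('wrist','w6'); save(im,'w6.png',s=1.5)"
```

```text
t 6.375 uv z mm [-90.6  73.4] 222.9 zyaw rel deg -0.17110139737091443 F [ 0.17 -0.14  0.14] w 0.04253331205444869 j [-0.38 -0.09 -0.05  1.61 -0.    2.59]
```

View pics/w6.png

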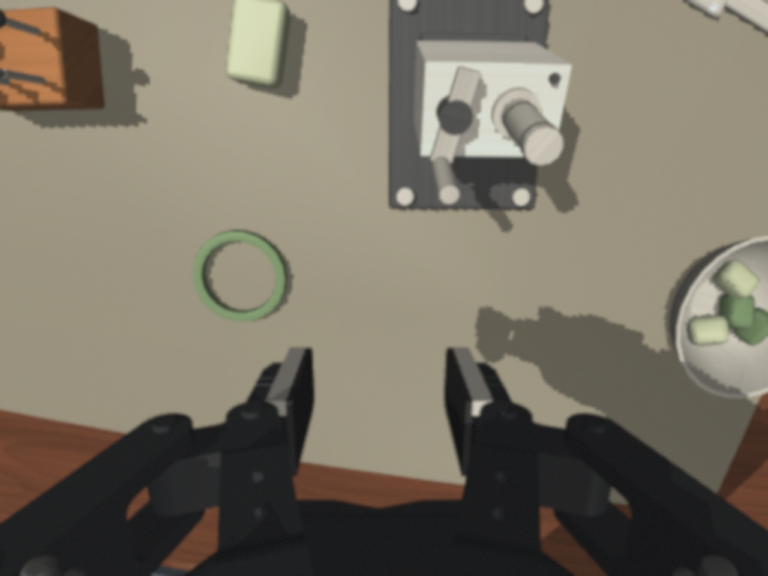

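Run:
```python
from h import *
im=ld('w6'); M=np.array([.5608,-.1708,.096]); Rm=cv2.Rodrigues(np.array([0,0,np.radians(9.84)]))[0]@cv2.Rodrigues(np.array([0,-np.radians(20),0]))[0]
def pl(u,v,s):
    o,D=ray(im,u/1.5-.17,v/1.5-.17); n=Rm[:,2]; return Rm.T@(o+D*((M+n*s-o)@n)/(D@n)-M)
p=pl(449,194,.052); print(p,np.arctan2(-p[0],p[1]-.034)); print(pl(543,145,.055)); 
a,b=pl(470,72,.012),pl(442,158,.012);print(a,b,np.arctan2(-(b-a)[0],(b-a)[1]))
```

```text
[-0.02495097  0.03993371  0.052     ] 1.3373186742542433
[0.00036547 0.00029327 0.055     ]
[0.02217058 0.02825315 0.012     ] [-0.02226574  0.03906269  0.012     ] 1.3321719790076552
```

Emit:
apply_moves(commands=[{"linear":[0,0.0184,-0.019],"spin":0.003},{"linear":[0,0.0183,-0.019],"spin":0},{"linear":[0,0.0183,-0.019],"spin":0},{"linear":[0,0.0184,-0.0192],"spin":0},{"linear":[0.022,0,0],"spin":0},{"linear":[0,0,0],"spin":0},{"linear":[0,0,0],"spin":0}])

```text
time_s: 7.3
ee_pos: [0.5491, -0.1737, 0.2015]
eef_rot: [[-0.0, 0.167, -0.986], [0.0, -0.986, -0.167], [-1.0, -0.0, 0.0]]
wrist_force: [0.3, -0.3, 0.9]
grip_width: 0.0428
```

```bash
python3 st.py; python3 -c "
from h import *
im=get('wrist','w7'); save(im,'w7.png',s=1.5)"
```

```text
t 7.3 uv z mm [-12.   -0.8] 201.5 zyaw rel deg -0.23567273029968486 F [ 0.28 -0.25  0.92] w 0.04277782044624192 j [-0.42  0.18  0.18  1.57 -0.    2.55]
```

View pics/w7.png

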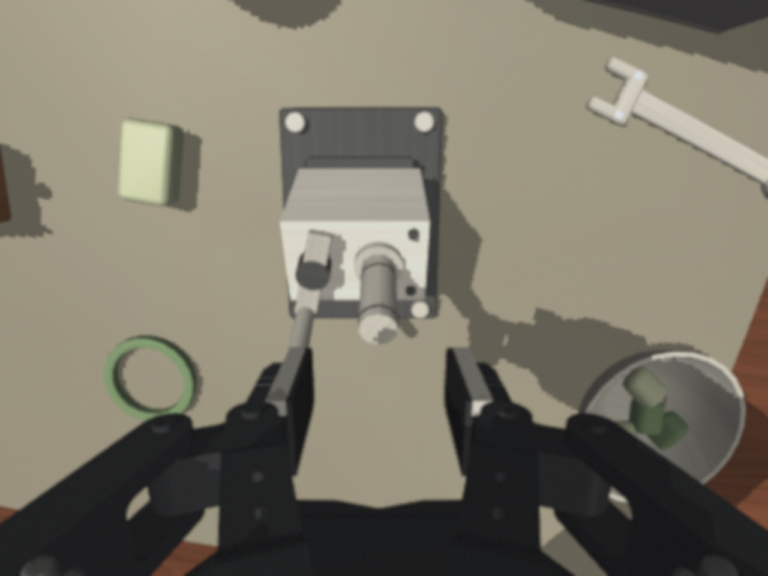

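Emit:
apply_moves(commands=[{"linear":[0.02,0,0],"spin":0},{"linear":[0.02,0,0],"spin":0},{"linear":[0.02,0,0],"spin":0},{"linear":[0.015,0,0.001],"spin":0},{"linear":[0.01,0,0],"spin":0},{"linear":[0,0,0],"spin":0},{"linear":[0,0,0],"spin":0}])

```text
time_s: 8.22
ee_pos: [0.5481, -0.1745, 0.1172]
eef_rot: [[0.001, 0.166, -0.986], [-0.001, -0.986, -0.166], [-1.0, 0.001, -0.001]]
wrist_force: [-0.7, -0.3, -0.0]
grip_width: 0.0429
```

```bash
python3 st.py;python3 st.py; python3 -c "
from h import *
im=get('wrist','w8'); save(im,'w8.png',s=1.5)
im=get('scene','s8'); save(im,'s8.png',(120,105,280,235),4.7)"; python3 st.py
```

```text
t 8.225 uv z mm [-13.1  -1.5] 117.2 zyaw rel deg -0.28255967121977327 F [-0.67 -0.32 -0.  ] w 0.04288304826118775 j [-0.42  0.18  0.02  1.41  0.    2.55]
t 8.225 uv z mm [-13.1  -1.5] 117.2 zyaw rel deg -0.28255967121977327 F [-0.67 -0.32 -0.  ] w 0.04288304826118775 j [-0.42  0.18  0.02  1.41  0.    2.55]
t 8.325 uv z mm [-13.   -1.6] 117.3 zyaw rel deg -0.2832923746013033 F [-0.03 -0.84 -0.08] w 0.043054231015222204 j [-0.42  0.18  0.02  1.41  0.    2.55]
```

View pics/w8.png

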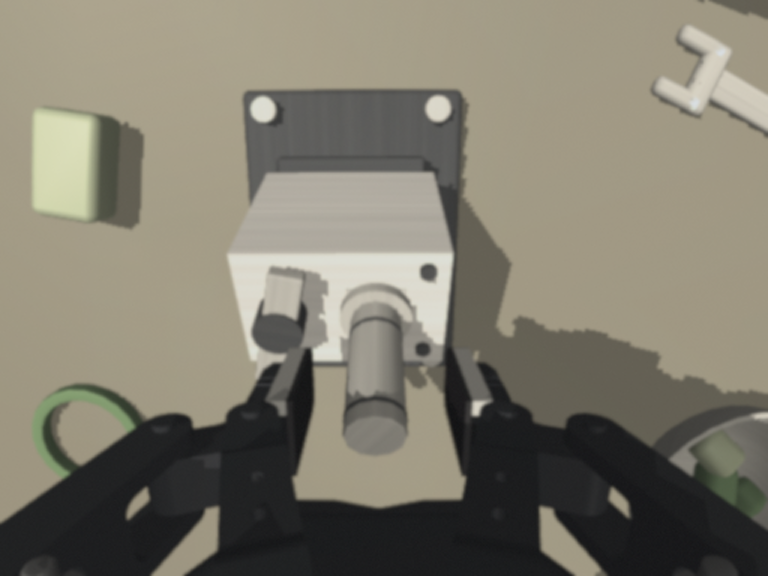

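View pics/s8.png

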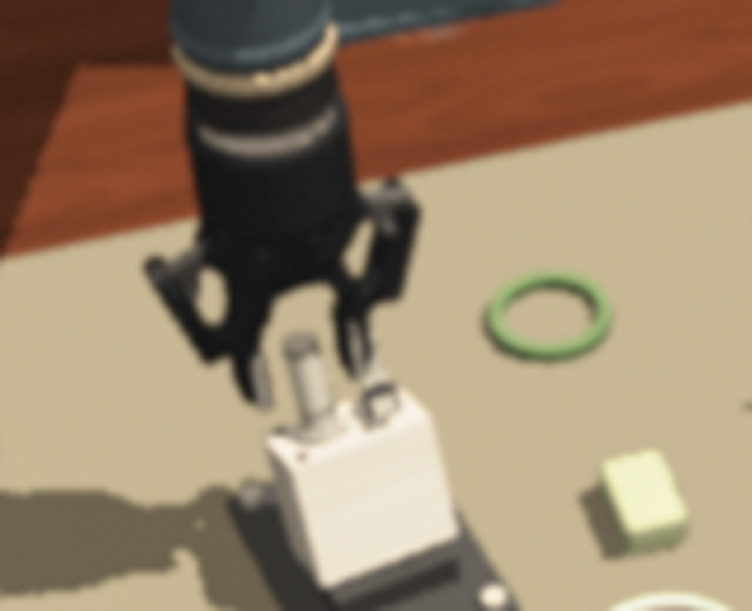

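Emit:
apply_moves(commands=[{"linear":[0,-0.0013,0],"spin":0.004},{"linear":[0,0,0],"spin":0},{"linear":[0,0,0],"spin":0}])

```text
time_s: 8.7
ee_pos: [0.5475, -0.1731, 0.1164]
eef_rot: [[0.0, 0.162, -0.987], [-0.0, -0.987, -0.162], [-1.0, 0.0, -0.0]]
wrist_force: [-0.8, 0.4, 0.7]
grip_width: 0.0426
```

Emit:
apply_moves(commands=[{"linear":[0,0,0],"spin":0},{"linear":[0,0,0],"spin":0},{"linear":[0,0,0],"spin":0},{"linear":[0,0,0],"spin":0},{"linear":[0,0,0],"spin":0},{"linear":[0,0,0],"spin":0}], fingers=-1)

```text
time_s: 9.45
ee_pos: [0.5474, -0.1733, 0.1164]
eef_rot: [[0.0, 0.162, -0.987], [-0.0, -0.987, -0.162], [-1.0, 0.0, 0.0]]
wrist_force: [-0.9, -0.7, 0.5]
grip_width: 0.0162
```

```bash
python3 st.py; python3 -c "
from h import *
im=get('wrist','w9'); save(im,'w9.png',s=1.5)"; python3 st.py; python3 -c "
from h import *; s=robot.sense(); print(s['ee_pos'],s['wrist_torque'])"
```

```text
t 9.45 uv z mm [-13.6  -0.1] 116.4 zyaw rel deg -0.5218481802405476 F [-0.9  -0.72  0.52] w 0.016191093716579234 j [-0.42  0.18  0.01  1.41 -0.    2.56]
t 9.5 uv z mm [-13.6  -0.1] 116.5 zyaw rel deg -0.5196510229044606 F [-0.62 -1.71  1.08] w 0.01677067494179091 j [-0.42  0.18  0.01  1.41 -0.    2.56]
[ 0.54740969 -0.17326438  0.11645283] [-0.23251637  0.22263422 -0.02681472]
```

View pics/w9.png

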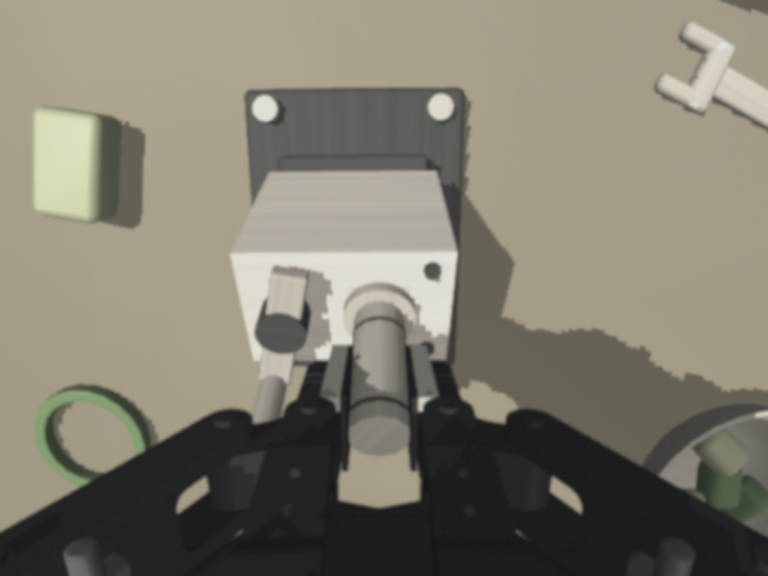

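Emit:
apply_moves(commands=[{"linear":[-0.00188,0,0.00068],"spin":0},{"linear":[-0.00188,0,0.00068],"spin":0},{"linear":[-0.00188,0,0.00068],"spin":0},{"linear":[-0.00188,0,0.00068],"spin":0},{"linear":[-0.00188,0,0.00068],"spin":0},{"linear":[-0.00188,0,0.00068],"spin":0},{"linear":[0,0,0],"spin":0}])

```text
time_s: 10.38
ee_pos: [0.5434, -0.1737, 0.1278]
eef_rot: [[0.0, 0.162, -0.987], [-0.0, -0.987, -0.162], [-1.0, 0.0, -0.0]]
wrist_force: [1.3, -0.3, -3.6]
grip_width: 0.0166
```

```bash
python3 st.py; python3 -c "
from h import *
im=get('wrist','w10'); save(im,'w10.png',s=1.5)"; python3 st.py; python3 -c "
from h import *; s=robot.sense(); print(s['ee_pos'],s['wrist_torque'])"
```

```text
t 10.375 uv z mm [-17.6   0.1] 127.8 zyaw rel deg -0.5111516337407772 F [ 1.26 -0.34 -3.6 ] w 0.016643835970205356 j [-0.43  0.17  0.02  1.43  0.    2.55]
t 10.425 uv z mm [-17.6   0.1] 127.7 zyaw rel deg -0.512880160725156 F [-0.49  0.32 -2.89] w 0.016212113932025794 j [-0.43  0.17  0.02  1.43  0.    2.55]
[ 0.54340377 -0.17368374  0.12769902] [ 0.02654553  0.04457009 -0.00980221]
```

View pics/w10.png

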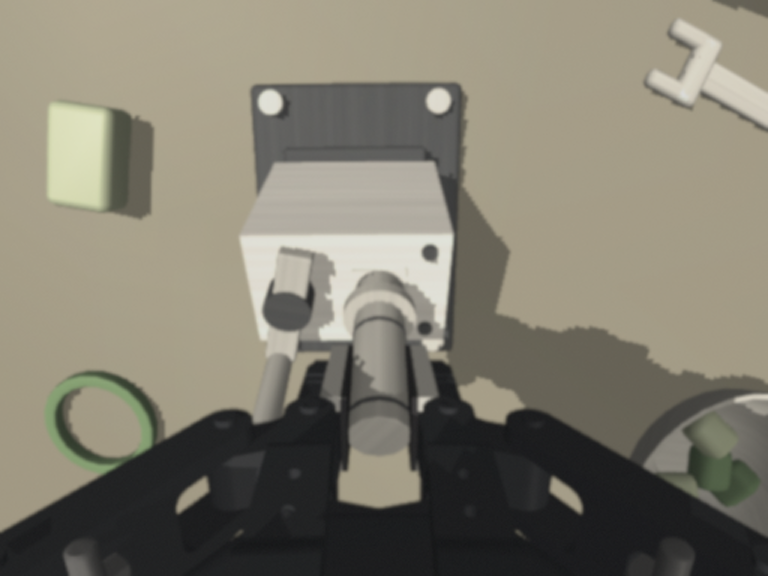

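Emit:
apply_moves(commands=[{"linear":[-0.0024,0,0.00087],"spin":0},{"linear":[-0.0024,0,0.00087],"spin":0},{"linear":[-0.0024,0,0.00087],"spin":0},{"linear":[-0.0024,0,0.00087],"spin":0},{"linear":[-0.0024,0,0.00087],"spin":0},{"linear":[-0.0024,0,0.00087],"spin":0},{"linear":[-0.0024,0,0.00087],"spin":0},{"linear":[-0.0024,0,0.00087],"spin":0},{"linear":[-0.0024,0,0.00087],"spin":0},{"linear":[-0.0024,0,0.00087],"spin":0},{"linear":[0,0,0],"spin":0},{"linear":[0,0,0],"spin":0}])

```text
time_s: 11.92
ee_pos: [0.5348, -0.1751, 0.1516]
eef_rot: [[-0.0, 0.162, -0.987], [0.0, -0.987, -0.162], [-1.0, -0.0, 0.0]]
wrist_force: [-0.3, -0.4, -2.0]
grip_width: 0.0164
```

```bash
python3 st.py; python3 -c "
from h import *
im=get('wrist','w11'); save(im,'w11.png',(130,100,370,280),3.3)
im=get('scene','s11'); save(im,'s11.png',(140,140,260,230),6)
"; python3 st.py; python3 -c "
from h import *; s=robot.sense(); p=np.array(s['ee_pos']); d=p-np.array([.5474,-.1733,.1164]); n=np.array([-.337,-.0585,.9397]); print(d@n, d-n*(d@n),s['wrist_torque'])"
```

```text
t 11.925 uv z mm [-26.3   0.2] 151.6 zyaw rel deg -0.5113291933716377 F [-0.27 -0.37 -1.96] w 0.01638819197342803 j [-0.44  0.14  0.04  1.47  0.    2.54]
t 12.025 uv z mm [-26.4   0.3] 151.4 zyaw rel deg -0.5118527339193742 F [ 0.17 -0.6  -2.52] w 0.01676330955873118 j [-0.44  0.14  0.04  1.47  0.    2.54]
0.03727434764405513 [-9.64250021e-05  4.15942436e-04 -9.77085649e-06] [-0.01204824  0.05681175  0.01439574]
```

View pics/w11.png

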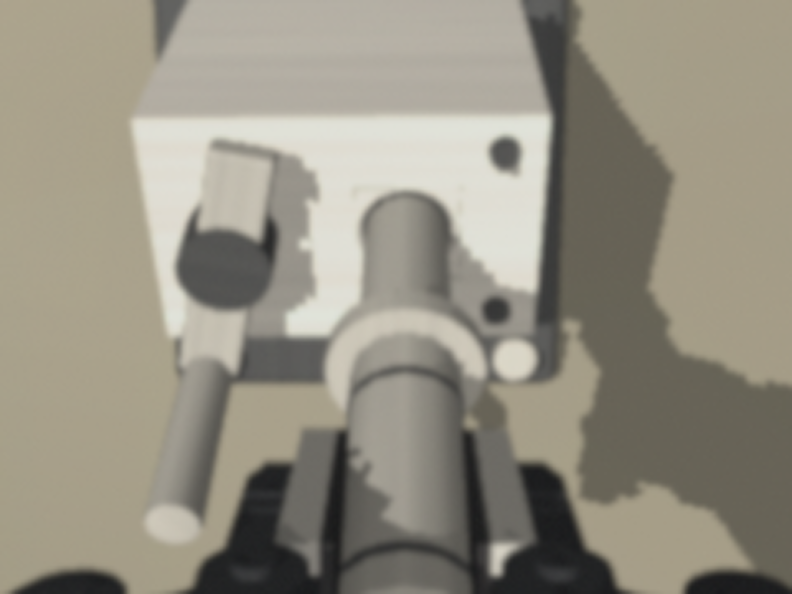

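View pics/s11.png

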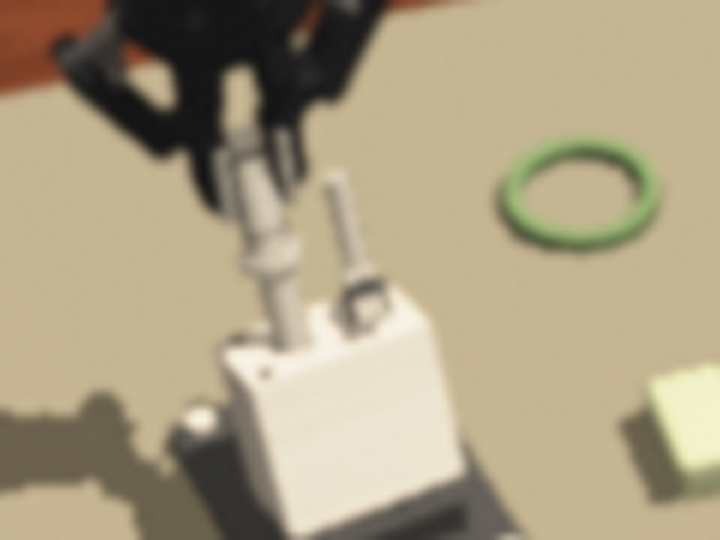

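Emit:
apply_moves(commands=[{"linear":[-0.0012,0.0001,0.00044],"spin":0},{"linear":[-0.0012,0.0001,0.00044],"spin":0},{"linear":[0,0,0],"spin":0},{"linear":[0,0,0],"spin":0},{"linear":[0,0,0],"spin":0}])

```text
time_s: 12.65
ee_pos: [0.534, -0.1754, 0.1539]
eef_rot: [[-0.0, 0.162, -0.987], [0.0, -0.987, -0.162], [-1.0, -0.0, 0.0]]
wrist_force: [0.3, -0.5, -3.3]
grip_width: 0.0162
```

```bash
python3 st.py; python3 -c "
from h import *
im=get('wrist','w12'); save(im,'w12.png',(210,130,300,200),8)
im=get('scene','s12'); save(im,'s12.png',(170,170,220,210),14)
"; python3 -c "
from h import *; s=robot.sense(); p=np.array(s['ee_pos']); d=p-np.array([.5474,-.1733,.1164]); n=np.array([-.337,-.0585,.9397]); print(d@n, d-n*(d@n),s['wrist_torque'])"
```

```text
t 12.65 uv z mm [-27.2   0. ] 153.9 zyaw rel deg -0.5106437155414566 F [ 0.33 -0.51 -3.35] w 0.016176469739575938 j [-0.44  0.14  0.04  1.48  0.    2.54]
0.03994240680287863 [3.10373303e-05 2.03502289e-04 2.26374788e-05] [ 0.03818444  0.04576041 -0.03933134]
```

View pics/w12.png

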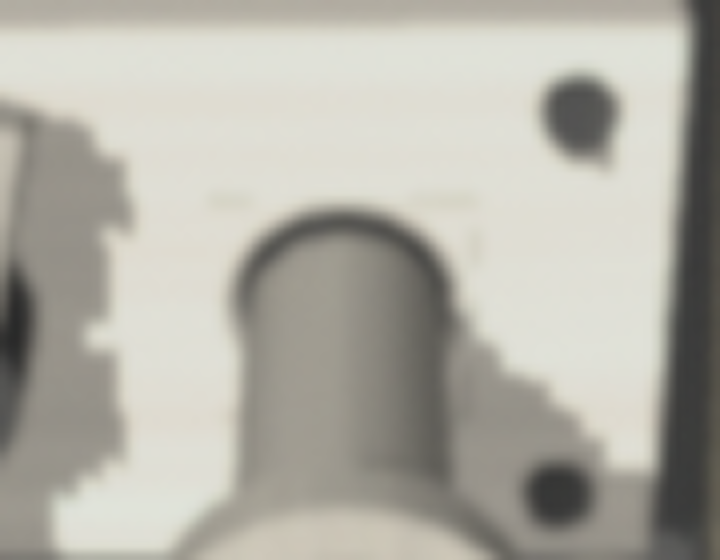

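View pics/s12.png

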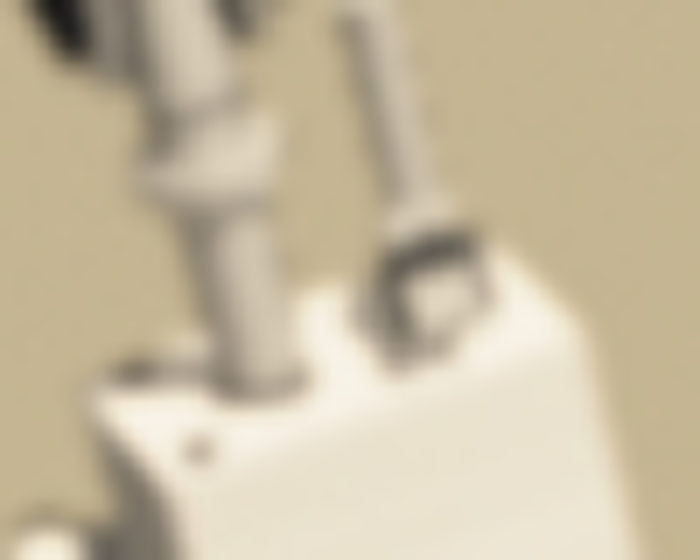

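Run:
```python
from h import *
a,c=ld('w9')['pixels'],ld('w12')['pixels']
# vertical intensity profile on spindle centre column band -> rows of dark rings
for n,p in(('w9',a),('w10',ld('w10')['pixels']),('w12',c)):
    g=cv2.cvtColor(p,cv2.COLOR_RGB2GRAY).astype(float)[:,246:260].mean(1); 
    print(n,[ (r,int(g[r])) for r in range(205,222)],[(r,int(g[r])) for r in range(262,308,2)])
g=lambda p:cv2.GaussianBlur(cv2.cvtColor(p,cv2.COLOR_RGB2GRAY),(0,0),1)
r=cv2.matchTemplate(g(c)[200:310,232:274],g(a)[205:305,235:271],cv2.TM_CCOEFF_NORMED); print(cv2.minMaxLoc(r), 'no slip = (3,5)')
save(ld('w12'),'w12f.png',s=1.5); save(get('top','top12'),'t12.png',s=1.5)
```

```text
w9 [(205, 150), (206, 150), (207, 150), (208, 149), (209, 144), (210, 129), (211, 106), (212, 96), (213, 114), (214, 136), (215, 147), (216, 150), (217, 150), (218, 150), (219, 150), (220, 150), (221, 150)] [(262, 100), (264, 71), (266, 60), (268, 94), (270, 102), (272, 102), (274, 102), (276, 104), (278, 121), (280, 130), (282, 129), (284, 129), (286, 129), (288, 129), (290, 128), (292, 127), (294, 127), (296, 125), (298, 125), (300, 124), (302, 129), (304, 150), (306, 158)]
w10 [(205, 150), (206, 150), (207, 150), (208, 150), (209, 145), (210, 130), (211, 106), (212, 97), (213, 115), (214, 137), (215, 147), (216, 150), (217, 150), (218, 150), (219, 150), (220, 150), (221, 150)] [(262, 104), (264, 70), (266, 62), (268, 95), (270, 102), (272, 102), (274, 102), (276, 105), (278, 121), (280, 130), (282, 130), (284, 130), (286, 129), (288, 129), (290, 129), (292, 127), (294, 127), (296, 126), (298, 125), (300, 124), (302, 129), (304, 151), (306, 159)]
w12 [(205, 150), (206, 150), (207, 150), (208, 149), (209, 145), (210, 129), (211, 105), (212, 97), (213, 115), (214, 136), (215, 147), (216, 150), (217, 150), (218, 150), (219, 150), (220, 150), (221, 150)] [(262, 125), (264, 79), (266, 63), (268, 95), (270, 102), (272, 102), (274, 102), (276, 105), (278, 121), (280, 130), (282, 129), (284, 129), (286, 129), (288, 129), (290, 128), (292, 128), (294, 127), (296, 126), (298, 125), (300, 124), (302, 129), (304, 149), (306, 157)]
(0.6071969866752625, 0.9749093651771545, (6, 0), (3, 5)) no slip = (3,5)
```

View pics/t12.png

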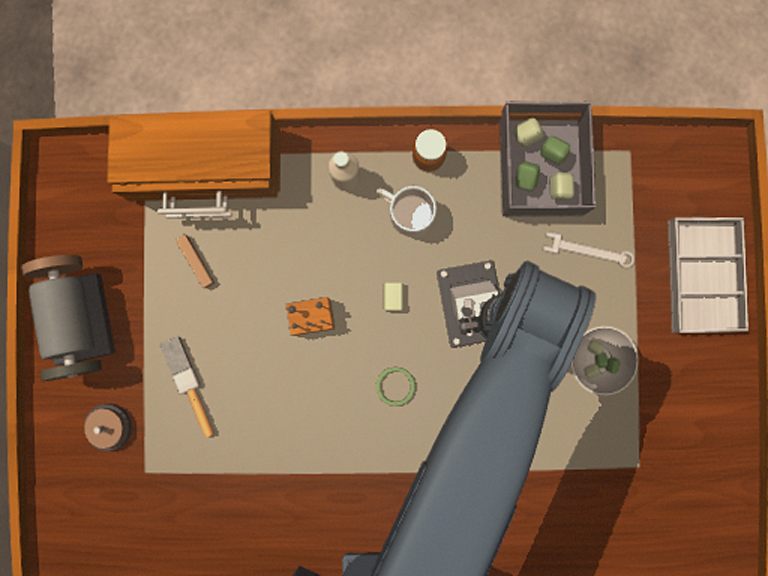

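No slip in the grip, the measured draw is 39.9 mm, the groove's dark ring is at the mouth, and the other things haven't moved. Handing in.

```bash
python3 -c "
from h import *
print(robot.close_job())"; python3 st.py
```

```text
the job is handed in; nothing more can be done
None
the job is handed in; nothing more can be done
```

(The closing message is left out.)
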